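# Unpack parquet lozenges from a flapped carton onto the layout turntable

## Task

Swing both flaps of the carton open until they lean outwards well past upright, and leave them so. Then take out every tulipwood lozenge and lay it flat on the turntable, squarely on one of the inlaid lozenge-shaped places, one lozenge to a place; leave all the other things on the turntable and the bench where they are.

Things in the scene. Friction and masses are not known exactly. Their poses are not given: they have to be found in the camera images.
- carton: low corrugated-card carton, 210 (its x) x 260 (its y) x 50 mm high, walls and floor 5 mm, fixed to the bench; origin at the centre of its underside, z up
- flap_near (a joint): opening angle of the flap hinged on the carton's -x rim, extends 100 mm towards its +x: 0 = shut (level on the carton), 1.57 = upright, 2.5 = stop, leaning far outwards; stiff, it stays where it is left. The flap is 4 mm card, 258 mm wide along the hinge
- flap_near_tab (a point): middle of the white pull tab standing on that flap near its free edge, 90 mm from the hinge line: a tab 32 mm wide along the hinge, 6 mm thick, 30 mm tall above the flap, this point 15 mm below its top edge; the hinge line runs along the carton's y at the rim, 50 mm above the bench and 102.5 mm from the carton's centre; the point's axes are those of the carton when shut and swing with the flap
- flap_far (a joint): opening angle of the flap hinged on the carton's +x rim, extends 100 mm towards its -x: 0 = shut (level on the carton), 1.57 = upright, 2.5 = stop, leaning far outwards; stiff, it stays where it is left. The flap is 4 mm card, 258 mm wide along the hinge
- flap_far_tab (a point): middle of the white pull tab standing on that flap near its free edge, 90 mm from the hinge line: a tab 32 mm wide along the hinge, 6 mm thick, 30 mm tall above the flap, this point 15 mm below its top edge; the hinge line runs along the carton's y at the rim, 50 mm above the bench and 102.5 mm from the carton's centre; the point's axes are those of the carton when shut and swing with the flap
- lozenge0: flat tulipwood parquet lozenge (rhombus), 80 mm along its x (long diagonal), 46 mm along its y (short diagonal), 20 mm thick, sides 46 mm, 40 mm between parallel sides, 50 g; origin at the centre of its underside, z up. Four to six of the lozenges are present, lying flat in the carton
- lozenge1: flat tulipwood parquet lozenge (rhombus), 80 mm along its x (long diagonal), 46 mm along its y (short diagonal), 20 mm thick, sides 46 mm, 40 mm between parallel sides, 50 g; origin at the centre of its underside, z up. Four to six of the lozenges are present, lying flat in the carton
- lozenge2: flat tulipwood parquet lozenge (rhombus), 80 mm along its x (long diagonal), 46 mm along its y (short diagonal), 20 mm thick, sides 46 mm, 40 mm between parallel sides, 50 g; origin at the centre of its underside, z up. Four to six of the lozenges are present, lying flat in the carton
- lozenge3: flat tulipwood parquet lozenge (rhombus), 80 mm along its x (long diagonal), 46 mm along its y (short diagonal), 20 mm thick, sides 46 mm, 40 mm between parallel sides, 50 g; origin at the centre of its underside, z up. Four to six of the lozenges are present, lying flat in the carton
- lozenge4: flat tulipwood parquet lozenge (rhombus), 80 mm along its x (long diagonal), 46 mm along its y (short diagonal), 20 mm thick, sides 46 mm, 40 mm between parallel sides, 50 g; origin at the centre of its underside, z up. Four to six of the lozenges are present, lying flat in the carton
- lozenge5: flat tulipwood parquet lozenge (rhombus), 80 mm along its x (long diagonal), 46 mm along its y (short diagonal), 20 mm thick, sides 46 mm, 40 mm between parallel sides, 50 g; origin at the centre of its underside, z up. Four to six of the lozenges are present, lying flat in the carton
- place0 (a point): centre of an inlaid lozenge-shaped place (91 x 53 mm with its dark border) on the turntable's top, x along the place's long diagonal, z up; six places in two rows (98 mm apart along x) of three (80 mm apart along y) on the round plywood turntable, 400 mm across, top 34 mm above the bench, locked so that it does not turn
- place1 (a point): centre of an inlaid lozenge-shaped place (91 x 53 mm with its dark border) on the turntable's top, x along the place's long diagonal, z up; six places in two rows (98 mm apart along x) of three (80 mm apart along y) on the round plywood turntable, 400 mm across, top 34 mm above the bench, locked so that it does not turn
- place2 (a point): centre of an inlaid lozenge-shaped place (91 x 53 mm with its dark border) on the turntable's top, x along the place's long diagonal, z up; six places in two rows (98 mm apart along x) of three (80 mm apart along y) on the round plywood turntable, 400 mm across, top 34 mm above the bench, locked so that it does not turn
- place3 (a point): centre of an inlaid lozenge-shaped place (91 x 53 mm with its dark border) on the turntable's top, x along the place's long diagonal, z up; six places in two rows (98 mm apart along x) of three (80 mm apart along y) on the round plywood turntable, 400 mm across, top 34 mm above the bench, locked so that it does not turn
- place4 (a point): centre of an inlaid lozenge-shaped place (91 x 53 mm with its dark border) on the turntable's top, x along the place's long diagonal, z up; six places in two rows (98 mm apart along x) of three (80 mm apart along y) on the round plywood turntable, 400 mm across, top 34 mm above the bench, locked so that it does not turn
- place5 (a point): centre of an inlaid lozenge-shaped place (91 x 53 mm with its dark border) on the turntable's top, x along the place's long diagonal, z up; six places in two rows (98 mm apart along x) of three (80 mm apart along y) on the round plywood turntable, 400 mm across, top 34 mm above the bench, locked so that it does not turn
- mallet: small dark lignum vitae mallet standing on its head (52 mm across, 58 mm tall), handle level; bystander, origin at its underside
- anvil: red cast-iron bench anvil, 100 x 44 x 54 mm high; bystander, origin at its underside
- lens: hand lens, 60 mm nickel frame, lying flat, 135 mm long with its handle; bystander, origin at its underside
- compass: steel drawing compass lying flat, 140 mm long; bystander, origin at its underside
- glue: white glue bottle, 60 mm across, 150 mm tall, at the back of the bench; bystander, origin at its underside
- sanding_block: cork sanding block 110 x 60 x 36 mm, at the back of the bench; bystander, origin at its underside

How it is judged:
On the way:
1. both carton flaps are open, past upright (over 1.7 rad) (value of joint each of flap_near, flap_far above 1.7 rad), for 0.2 s.
At the end, for the whole second after the job is handed in: Both flaps still stand open (over 1.65 rad); every lozenge present lies flat and at rest on the turntable's top (underside within 5 mm of it, tilt under 0.1 rad), its centre within 12 mm of the centre of a place and its long diagonal within 0.2 rad of the place's (value of joint each of flap_near, flap_far above 1.65 rad and ((horizontal distance between lozenge0 and place0 below 0.012 m and angle between the x axis of lozenge0 and the x axis of place0, either way round below 0.2 rad) or (horizontal distance between lozenge0 and place1 below 0.012 m and angle between the x axis of lozenge0 and the x axis of place1, either way round below 0.2 rad) or (horizontal distance between lozenge0 and place2 below 0.012 m and angle between the x axis of lozenge0 and the x axis of place2, either way round below 0.2 rad) or (horizontal distance between lozenge0 and place3 below 0.012 m and angle between the x axis of lozenge0 and the x axis of place3, either way round below 0.2 rad) or (horizontal distance between lozenge0 and place4 below 0.012 m and angle between the x axis of lozenge0 and the x axis of place4, either way round below 0.2 rad) or (horizontal distance between lozenge0 and place5 below 0.012 m and angle between the x axis of lozenge0 and the x axis of place5, either way round below 0.2 rad)) and z of lozenge0 in the frame of place0 between -0.005 and 0.005 m and angle between each of lozenge0, lozenge1, lozenge2, lozenge3, lozenge4, lozenge5's own z axis and vertical below 0.1 rad and linear speed of each of lozenge0, lozenge1, lozenge2, lozenge3, lozenge4, lozenge5 below 0.02 m/s and ((horizontal distance between lozenge1 and place0 below 0.012 m and angle between the x axis of lozenge1 and the x axis of place0, either way round below 0.2 rad) or (horizontal distance between lozenge1 and place1 below 0.012 m and angle between the x axis of lozenge1 and the x axis of place1, either way round below 0.2 rad) or (horizontal distance between lozenge1 and place2 below 0.012 m and angle between the x axis of lozenge1 and the x axis of place2, either way round below 0.2 rad) or (horizontal distance between lozenge1 and place3 below 0.012 m and angle between the x axis of lozenge1 and the x axis of place3, either way round below 0.2 rad) or (horizontal distance between lozenge1 and place4 below 0.012 m and angle between the x axis of lozenge1 and the x axis of place4, either way round below 0.2 rad) or (horizontal distance between lozenge1 and place5 below 0.012 m and angle between the x axis of lozenge1 and the x axis of place5, either way round below 0.2 rad)) and z of lozenge1 in the frame of place0 between -0.005 and 0.005 m and ((horizontal distance between lozenge2 and place0 below 0.012 m and angle between the x axis of lozenge2 and the x axis of place0, either way round below 0.2 rad) or (horizontal distance between lozenge2 and place1 below 0.012 m and angle between the x axis of lozenge2 and the x axis of place1, either way round below 0.2 rad) or (horizontal distance between lozenge2 and place2 below 0.012 m and angle between the x axis of lozenge2 and the x axis of place2, either way round below 0.2 rad) or (horizontal distance between lozenge2 and place3 below 0.012 m and angle between the x axis of lozenge2 and the x axis of place3, either way round below 0.2 rad) or (horizontal distance between lozenge2 and place4 below 0.012 m and angle between the x axis of lozenge2 and the x axis of place4, either way round below 0.2 rad) or (horizontal distance between lozenge2 and place5 below 0.012 m and angle between the x axis of lozenge2 and the x axis of place5, either way round below 0.2 rad)) and z of lozenge2 in the frame of place0 between -0.005 and 0.005 m and ((horizontal distance between lozenge3 and place0 below 0.012 m and angle between the x axis of lozenge3 and the x axis of place0, either way round below 0.2 rad) or (horizontal distance between lozenge3 and place1 below 0.012 m and angle between the x axis of lozenge3 and the x axis of place1, either way round below 0.2 rad) or (horizontal distance between lozenge3 and place2 below 0.012 m and angle between the x axis of lozenge3 and the x axis of place2, either way round below 0.2 rad) or (horizontal distance between lozenge3 and place3 below 0.012 m and angle between the x axis of lozenge3 and the x axis of place3, either way round below 0.2 rad) or (horizontal distance between lozenge3 and place4 below 0.012 m and angle between the x axis of lozenge3 and the x axis of place4, either way round below 0.2 rad) or (horizontal distance between lozenge3 and place5 below 0.012 m and angle between the x axis of lozenge3 and the x axis of place5, either way round below 0.2 rad)) and z of lozenge3 in the frame of place0 between -0.005 and 0.005 m and ((horizontal distance between lozenge4 and place0 below 0.012 m and angle between the x axis of lozenge4 and the x axis of place0, either way round below 0.2 rad) or (horizontal distance between lozenge4 and place1 below 0.012 m and angle between the x axis of lozenge4 and the x axis of place1, either way round below 0.2 rad) or (horizontal distance between lozenge4 and place2 below 0.012 m and angle between the x axis of lozenge4 and the x axis of place2, either way round below 0.2 rad) or (horizontal distance between lozenge4 and place3 below 0.012 m and angle between the x axis of lozenge4 and the x axis of place3, either way round below 0.2 rad) or (horizontal distance between lozenge4 and place4 below 0.012 m and angle between the x axis of lozenge4 and the x axis of place4, either way round below 0.2 rad) or (horizontal distance between lozenge4 and place5 below 0.012 m and angle between the x axis of lozenge4 and the x axis of place5, either way round below 0.2 rad)) and z of lozenge4 in the frame of place0 between -0.005 and 0.005 m and ((horizontal distance between lozenge5 and place0 below 0.012 m and angle between the x axis of lozenge5 and the x axis of place0, either way round below 0.2 rad) or (horizontal distance between lozenge5 and place1 below 0.012 m and angle between the x axis of lozenge5 and the x axis of place1, either way round below 0.2 rad) or (horizontal distance between lozenge5 and place2 below 0.012 m and angle between the x axis of lozenge5 and the x axis of place2, either way round below 0.2 rad) or (horizontal distance between lozenge5 and place3 below 0.012 m and angle between the x axis of lozenge5 and the x axis of place3, either way round below 0.2 rad) or (horizontal distance between lozenge5 and place4 below 0.012 m and angle between the x axis of lozenge5 and the x axis of place4, either way round below 0.2 rad) or (horizontal distance between lozenge5 and place5 below 0.012 m and angle between the x axis of lozenge5 and the x axis of place5, either way round below 0.2 rad)) and z of lozenge5 in the frame of place0 between -0.005 and 0.005 m); the robot touches nothing.
It fails at once if a bystander (mallet, anvil, lens, compass, glue bottle, sanding block) is shifted more than 40 mm (distance of any of mallet, anvil, lens, compass, glue, sanding_block from where it was at the start of the episode above 0.04 m).
Of lozenge0, lozenge1, lozenge2, lozenge3, lozenge4, lozenge5 only 4 to 6 are there at a start; the rules pass over those that are not, and their reading is None.
At some moment in a run one of lozenge0, lozenge1, lozenge2, lozenge3, lozenge4, lozenge5 may be knocked a few centimetres aside while the robot is not near it.
It also fails if it takes over 205 s, if anything falls off the work surface, if the arm or the gripper's body presses on something with over 40 N, if the wrist force passes 120 N, or if a joint passes its speed limit or range.

## Robot

A 6-joint arm with a two-finger parallel gripper is mounted at the origin on the work surface. World frame = base frame: x ahead of the robot, y to its left, z up, the work surface at z = 0. Lengths are in m, angles in rad, forces in N, time in s.
With the tool pointing down it reaches from about 0.425 to 0.95 m from the base axis. Payload 3.5 kg.
Tool frame: the origin (TCP) lies on the centre line of the jaws, within the pads' length; the fingertips stand 17 mm ahead of it and the grasp point (between the pads) lies 2 mm behind it; z points along the fingers, y is the line along which they close (so a half turn about z gives the same grasp; the last joint's range is limited). The gripper opens to 85 mm and grips with 20 to 120 N. Pads are 22 mm wide; open, the fingers measure 114 mm over their backs; the gripper's body (76 mm by 85 mm) begins 54 mm behind the grasp point. The pads swing forward as they close: fully open they stand 13 mm farther back than shut.
Start: joints at [-1.392, 0.286, 1.577, -0, 1.279, -0.15], TCP at [0.218, -0.639, 0.248] pointing down, gripper open.
Joint ranges: [-2.77, 2.77], [-0.9, 2.22], [0.21, 2.48], [-1.53, 4.67], [0.24, 2.81], [-2.84, 2.84]. Speed limits (rad/s): [2.79, 2.79, 3.14, 3.14, 3.14, 3.14].

## Interface

Orientations are given as a 3x3 rotation matrix whose columns are the frame's x, y, z axes.
In Python, from plant import ctrl gives the robot as it stands.
- The arm moves only by the tool move_arm, never from a script. Its argument "increments" is text: rows parted by semicolons, each of 5 numbers parted by spaces: the opening, from -1 (shut) to 1 (fully open), then the shift along the world's x, y, z in units of 40 mm (1.0 is 40 mm), then the turn about the world's z in units of 6 degrees (1.0 is 6 degrees). In form: hand tx ty tz spin; .... A call has 1 to 5 rows; each row shifts and turns the commanded pose from where the row before left it; what a row does not reach is not made up. A row lasts 1/10 s, in which the tool goes at most 50 mm and 8.59 degrees, less where a joint would pass 70% of its speed; a pose out of reach is approached as far as the arm can. A call is refused whole if a number of a shift passes 1 or a number of a turn 1, either way. A call with a gripper value outside its range is refused whole. The fingers move at their own pace and stop on an object; "newtons" is the grip in N (left out, the last holds). Time passes only in rows, so rows that do not move let the fingers close. It gives the time, the measured TCP pose, the force, the opening and the grip force at its end, in the units of the state.
- ctrl.sense(): the state, without advancing time (a new reading comes with each control period).
- ctrl.camera(name): name is "scene" or "top"; returns a dict with "img" (400x640x3 uint8, red, green, blue), "mtx" (3x3 intrinsics, pixels), "k1" (the pictures are not rectified: a ray, as slopes to the right and down, at radius r is drawn at 1 + k1 r^2 times it, then the intrinsics apply), "eye" and "orientation" of the camera in the world. Camera axes: x right, y down, z forward; pixel columns grow to the right and rows downward; lengths in m; the calibration is good to about 2 mm. A picture is of the moment at which its call begins. There is no depth.
- ctrl.job_done(): hands the job in; it is judged then, once.
The state is a dict: "clock": time; "joints": joint angles; "qvel": joint speeds; "tau": joint torques, N m; "tool_pos": TCP position; "orientation": TCP orientation; "force": force on the tool from outside, world axes, zero at the start; "torque": the same for the moment, N m; "width": opening from 0.0 (shut) to 1.0 (fully open); "finger_force": force on a finger pad.
Only numpy, scipy, OpenCV 4.12 (cv2) and the standard library are available. Lean on these libraries where they do the work, as an engineer would, in place of code of your own. Each camera call takes 0.05 s, during which the arm holds its last target. There are 200 camera calls.

## Working session

There is one attempt and no reset: what is moved stays moved. The work goes in short steps, Python scripts to look and compute and a tool call to move; the robot and the scene stay as the last step left them, time stands still between calls to the robot, and variables do not carry over. Pictures are saved under pics/ and viewed, at most 14 in all, crops included, and the job is handed in when it is done.

Besides the shell and the picture viewer there is one more tool, called after "Call:" as name(argument=value, ...) on one line, values as JSON. move_arm: Moves the arm, as the interface text tells. Its arguments: {"type":"object","properties":{"increments":{"type":"string"},"newtons":{"type":"number"}},"required":["increments"]}

```bash
ls; mkdir -p pics; python3 - <<'E'
from plant import ctrl
import cv2
for n in("scene","top"):
    c=ctrl.camera(n);cv2.imwrite(f"pics/{n}0.png",c["img"][:,:,::-1]);print(n,c["mtx"],c["k1"],c["eye"],c["orientation"])
print(ctrl.sense())
E
```

```text
pics
scene [[384.18257317   0.         323.29862721]
 [  0.         384.18257317 206.08838945]
 [  0.           0.           1.        ]] -0.03278413753242501 [ 1.31922516 -0.18698518  0.74380963] [[ 0.27915835  0.63692233 -0.71861015]
 [ 0.96021353 -0.19122326  0.20352796]
 [-0.00778347 -0.74683573 -0.66496302]]
top [[508.13142665   0.         324.99487705]
 [  0.         508.13142665 204.95171044]
 [  0.           0.           1.        ]] -0.07771933395281595 [0.35744644 0.02329858 1.26245952] [[-0.06352134 -0.97340985  0.22008703]
 [-0.99797618  0.0626049  -0.01114362]
 [-0.00293121 -0.22034947 -0.97541659]]
{'clock': 0.1, 'joints': array([-1.39201181e+00,  2.87127436e-01,  1.57802424e+00, -1.61588802e-06,
        1.27859888e+00, -1.50010576e-01]), 'qvel': array([-0.00100435, -0.00299655, -0.00466566,  0.0015248 , -0.00132953,
       -0.00068888]), 'tau': array([ 9.42754559e-04, -4.07291687e+01, -2.93700027e+01, -1.66619411e-04,
        3.42518397e-03, -2.81498195e-06]), 'tool_pos': array([ 0.21788067, -0.63828286,  0.24705532]), 'orientation': array([[ 9.46432008e-01,  3.22902935e-01, -3.85270665e-04],
       [ 3.22903005e-01, -9.46429681e-01,  2.12323361e-03],
       [ 3.20966771e-04, -2.13390130e-03, -9.99997672e-01]]), 'force': array([-0.30464495, -0.32934101, -0.00385033]), 'torque': array([0.02404891, 0.02337316, 0.0080039 ]), 'finger_force': 0.0, 'width': 0.9993585167005008}
```

View pics/scene0.png

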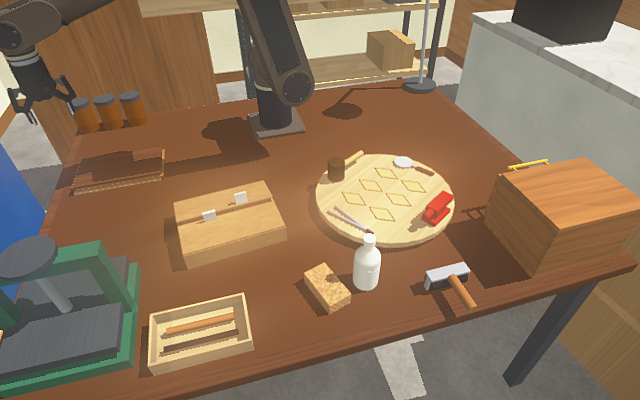

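View pics/top0.png

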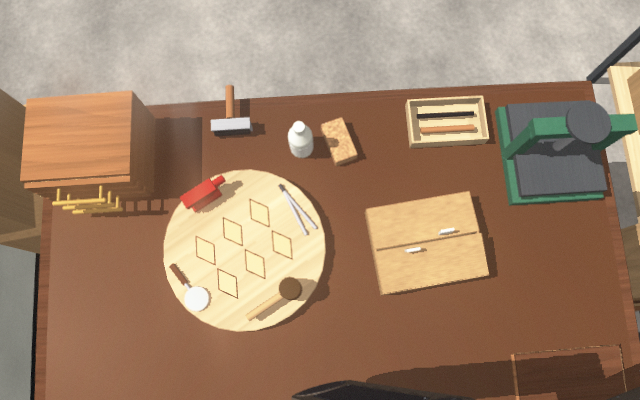

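The scene view shows the shut carton at about (230,222) and the turntable at (385,197). The top view shows the carton at (427,243), tabs at (414,250) and (447,231), and the turntable at (245,249).

```bash
cat > h.py <<'E'
from plant import ctrl
import cv2, numpy as np
def ray(c,p):
    k=np.array([c["k1"],0,0,0,0.])
    u=cv2.undistortPoints(np.array([[p]],float),c["mtx"],k)[0,0]
    d=c["orientation"]@np.array([u[0],u[1],1]); return c["eye"],d
def plane(c,p,z):
    e,d=ray(c,p); return e+d*(z-e[2])/d[2]
def tri(c1,p1,c2,p2):
    a,b=ray(c1,p1);e,f=ray(c2,p2)
    s=np.linalg.lstsq(np.c_[b,-f],e-a,rcond=None)[0]
    A=a+b*s[0];B=e+f*s[1]; return (A+B)/2,np.linalg.norm(A-B)
def proj(c,P):
    R=c["orientation"].T
    return cv2.projectPoints(np.array(P,float).reshape(-1,3),cv2.Rodrigues(R)[0],-R@c["eye"],c["mtx"],np.array([c["k1"],0,0,0,0.]))[0][:,0]
def crop(c,x,y,w,h,s,name):
    cv2.imwrite(f"pics/{name}.png",cv2.resize(c["img"][y:y+h,x:x+w,::-1],None,fx=s,fy=s,interpolation=cv2.INTER_CUBIC))
E
python3 - <<'E'
from h import *
crop(ctrl.camera("top"),160,165,335,170,2.38,"t1")
crop(ctrl.camera("scene"),165,140,300,130,2.66,"s1")
E
```

```text
(no output)
```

View pics/t1.png

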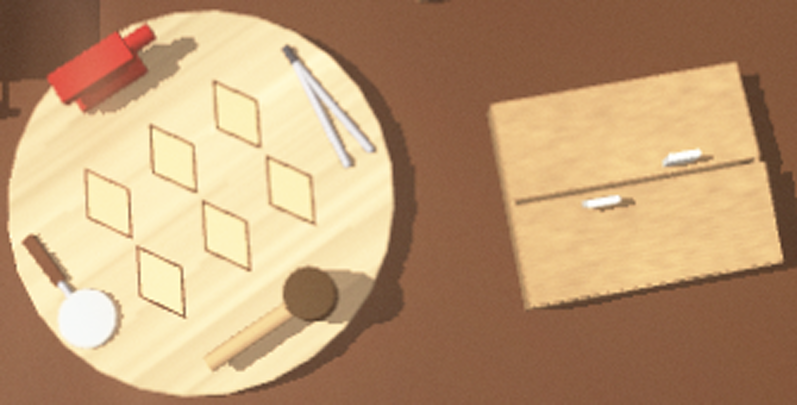

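View pics/s1.png

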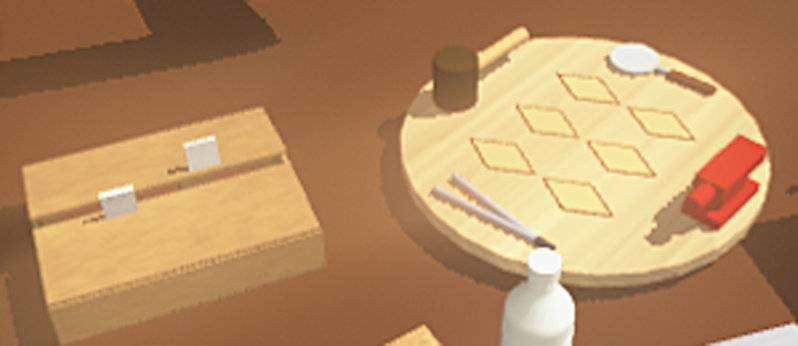

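```bash
cat > m1.py <<'E'
from h import *
from scipy.optimize import least_squares
t=ctrl.camera("top");s=ctrl.camera("scene")
T=lambda p:(np.array(p)/2.38+[160,165]-0.3); S=lambda p:(np.array(p)/2.66+[165,140]-.3)
pt=[(236.5,113.5),(173.5,158),(108.5,203),(291,190),(226.5,234),(161,282)]
ps=[(577,197),(621,159),(660,124),(501,156),(547,121),(588,89)]
for a,b in zip(pt,ps): print("place",*tri(t,T(a),s,S(b)))
g=np.array([[i*.049,j*.08,0] for i in(1,-1) for j in(-1,0,1)])
def pose(v,G): c,q=np.cos(v[3]),np.sin(v[3]); return G@np.array([[c,q,0],[-q,c,0],[0,0,1]])+v[:3]
def fit(G,a,b,x0):
    f=lambda v:np.r_[(proj(t,pose(v,G))-[T(p) for p in a]).ravel(),(proj(s,pose(v,G))-[S(p) for p in b]).ravel()]
    r=least_squares(f,x0);return r.x,np.abs(r.fun).max()
P=fit(g,pt,ps,[.4,.2,.03,-.2]);print("grid",P);print(pose(P[0],g).round(4))
ct=[(737,63),(490,104),(783,263),(528,307)];cs=[(50,305),(325,235),(22,170),(265,108)]
for a,b in zip(ct,cs): print("carton",*tri(t,T(a),s,S(b)))
G=np.array([[x*.1045,y*.129,0] for x in(1,-1) for y in(-1,1)])
print(fit(G,ct,cs,[.4,-.2,.05,0]))
for n,a,b in(("near",(603,200),(201,140)),("far",(684,156),(117,189))): print(n,*tri(t,T(a),s,S(b)))
E
python3 m1.py
```

```text
place [0.62658847 0.17358391 0.03282555] 0.00036543125543384535
place [0.58411778 0.2412453  0.03220857] 0.0017173575776870506
place [0.54119315 0.30897884 0.03154418] 0.0001616554526328723
place [0.54294577 0.12074394 0.0324474 ] 0.0007412731104324817
place [0.50194124 0.18893927 0.03323453] 0.0017388474718335032
place [0.45751658 0.25752075 0.0309555 ] 0.0016480175241012623
grid (array([0.54237113, 0.21504523, 0.03224885, 0.56094284]), np.float64(0.4857670259772249))
[[0.6264 0.1734 0.0322]
 [0.5839 0.2411 0.0322]
 [0.5413 0.3089 0.0322]
 [0.5434 0.1212 0.0322]
 [0.5009 0.189  0.0322]
 [0.4583 0.2567 0.0322]]
carton [ 0.64229827 -0.34615572  0.05288423] 0.004474678929594745
carton [ 0.6175479  -0.08799132  0.04422196] 0.003056877828128577
carton [ 0.43421046 -0.3712977   0.04552409] 0.0011506134638818383
carton [ 0.40829481 -0.10962528  0.049001  ] 0.001219658350776456
(array([ 0.52576861, -0.2287941 ,  0.0487726 ,  0.10156698]), np.float64(1.5095145636357188))
near [ 0.50390964 -0.18550567  0.0969473 ] 0.0022196967108815656
far [ 0.54319332 -0.2719848   0.08787976] 0.0018385532767402379
```

Call:
move_arm(increments="1 .6 .94 -.2 -.18;1 .6 .94 -.2 -.18;1 .6 .94 -.2 -.18;1 .6 .94 -.2 -.18", newtons=40)

```text
clock: 0.7
tool_pos: [0.3146, -0.4869, 0.216]
orientation: [[0.968, 0.249, 0.0], [0.249, -0.968, -0.0], [0.0, 0.0, -1.0]]
force: [1.0, -0.5, 0.1]
width: 0.998
finger_force: 0.0
```

Call:
move_arm(increments="1 .6 .94 -.2 -.18;1 .6 .94 -.2 -.18;1 .6 .94 -.2 -.18;1 .6 .94 -.2 -.18")

```text
clock: 1.1
tool_pos: [0.4107, -0.3364, 0.1843]
orientation: [[0.984, 0.176, 0.001], [0.176, -0.984, -0.0], [0.0, 0.001, -1.0]]
force: [0.3, -0.2, -0.6]
width: 0.999
finger_force: 0.0
```

Call:
move_arm(increments="1 .6 .94 -.2 -.18;1 .6 .94 -.2 -.18;1 .6 .94 -.2 -.18;1 .6 .94 -.2 -.18;1 0 0 0 0")

```text
clock: 1.6
tool_pos: [0.5071, -0.1831, 0.1511]
orientation: [[0.994, 0.108, -0.001], [0.108, -0.994, 0.002], [-0.001, -0.002, -1.0]]
force: [-0.8, -1.0, -0.1]
width: 0.998
finger_force: 0.0
```

Call:
move_arm(increments="1 -.04 -.03 -.8 0;1 -.04 -.03 -.8 0;-1 0 0 0 0;-1 0 0 0 0;-1 0 0 0 0")

```text
clock: 2.1
tool_pos: [0.5039, -0.1912, 0.0903]
orientation: [[0.995, 0.102, 0.003], [0.102, -0.995, -0.002], [0.003, 0.002, -1.0]]
force: [-0.3, 0.4, 1.2]
width: 0.517
finger_force: 0.0
```

Call:
move_arm(increments="-1 0 0 0 0;-1 0 0 0 0;-1 0 0 0 0")

```text
clock: 2.4
tool_pos: [0.504, -0.1864, 0.09]
orientation: [[0.995, 0.099, 0.003], [0.099, -0.995, 0.008], [0.003, -0.008, -1.0]]
force: [2.5, 13.9, 1.8]
width: 0.365
finger_force: 40.9
```

```bash
python3 - <<'E'
from h import *
a=ctrl.camera("scene")["img"][150:275,165:325];b=ctrl.camera("top")["img"][185:310,350:510]
cv2.imwrite("pics/g1.png",cv2.resize(np.hstack([a,b])[:,:,::-1],None,fx=2.5,fy=2.5,interpolation=cv2.INTER_CUBIC))
E
```

```text
(no output)
```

View pics/g1.png

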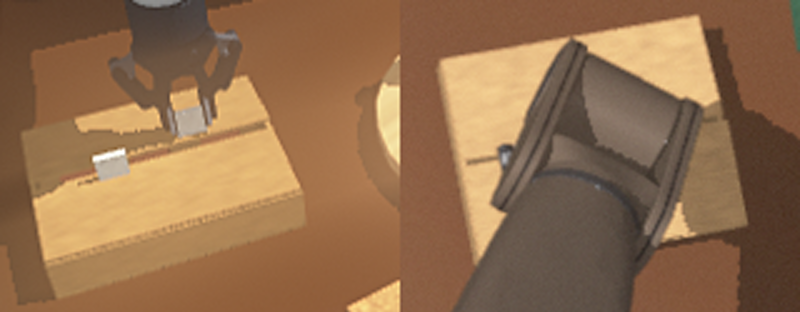

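Call:
move_arm(increments="-1 -.118 -.012 .194 0;-1 -.118 -.012 .194 0;-1 -.16 -.016 .172 0;-1 -.16 -.016 .172 0;-1 -.19 -.02 .138 0", newtons=50)

```text
clock: 3.0
tool_pos: [0.474, -0.1896, 0.1242]
orientation: [[0.995, 0.1, 0.004], [0.1, -0.995, 0.008], [0.005, -0.007, -1.0]]
force: [3.8, 10.4, -1.4]
width: 0.354
finger_force: 49.4
```

Call:
move_arm(increments="-1 -.19 -.02 .138 0;-1 -.215 -.022 .098 0;-1 -.215 -.022 .098 0;-1 -.23 -.024 .05 0;-1 -.23 -.024 .05 0")

```text
clock: 3.5
tool_pos: [0.431, -0.1943, 0.1424]
orientation: [[0.995, 0.1, 0.005], [0.1, -0.995, 0.008], [0.006, -0.007, -1.0]]
force: [1.9, 12.2, -1.1]
width: 0.35
finger_force: 49.5
```

```bash
python3 - <<'E'
from h import *
a=ctrl.camera("scene")["img"][130:275,165:325];b=ctrl.camera("top")["img"][185:330,350:510]
cv2.imwrite("pics/g2.png",cv2.resize(np.hstack([a,b])[:,:,::-1],None,fx=2.5,fy=2.5,interpolation=cv2.INTER_CUBIC))
E
```

```text
(no output)
```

View pics/g2.png

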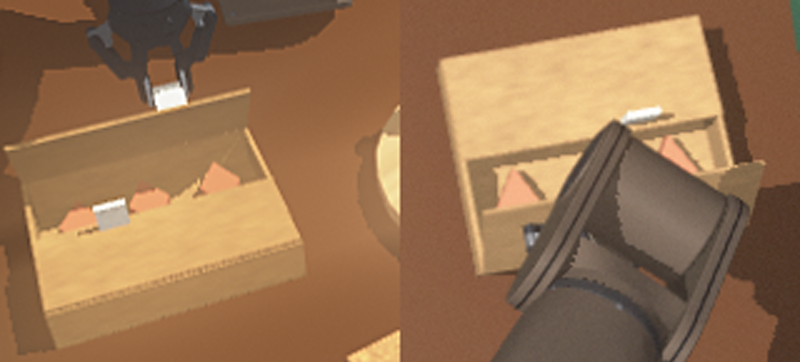

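Call:
move_arm(increments="-1 -.235 -.024 .005 0;-1 -.235 -.024 .005 0;-1 -.23 -.024 -.042 0;-1 -.23 -.024 -.042 0")

```text
clock: 4.0
tool_pos: [0.3939, -0.1984, 0.1409]
orientation: [[0.995, 0.101, 0.004], [0.101, -0.995, 0.008], [0.005, -0.008, -1.0]]
force: [-0.7, 15.2, 12.7]
width: 0.346
finger_force: 48.3
```

Call:
move_arm(increments="-1 -.22 -.022 -.088 0;-1 -.22 -.022 -.088 0;-1 0 0 0 0")

```text
clock: 4.3
tool_pos: [0.3743, -0.2006, 0.1332]
orientation: [[0.995, 0.102, -0.002], [0.102, -0.995, 0.007], [-0.001, -0.007, -1.0]]
force: [-5.9, 14.9, 13.6]
width: 0.349
finger_force: 49.2
```

```bash
python3 - <<'E'
from h import *
a=ctrl.camera("scene")["img"][130:275,165:325];b=ctrl.camera("top")["img"][185:330,350:510]
cv2.imwrite("pics/g3.png",cv2.resize(np.hstack([a,b])[:,:,::-1],None,fx=2.5,fy=2.5,interpolation=cv2.INTER_CUBIC))
E
```

```text
(no output)
```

View pics/g3.png

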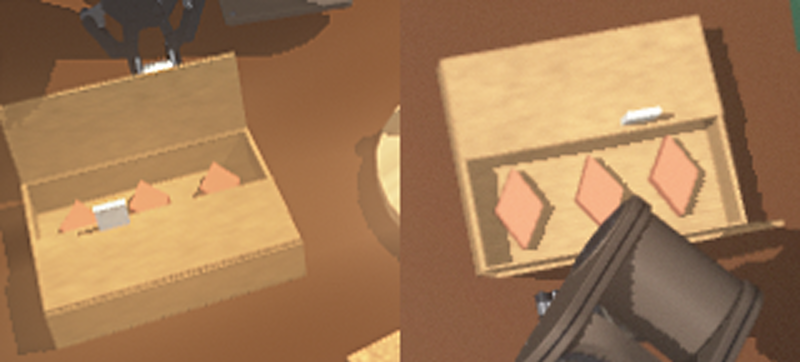

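Call:
move_arm(increments=".2 0 0 0 0;.2 0 0 0 0;.2 0 0 1 0;.2 0 0 1 0;.2 .5 -.5 .2 0")

```text
clock: 4.9
tool_pos: [0.3965, -0.2244, 0.2253]
orientation: [[0.995, 0.103, 0.009], [0.103, -0.995, -0.008], [0.008, 0.009, -1.0]]
force: [0.1, -0.6, 0.0]
width: 0.6
finger_force: 0.0
```

Call:
move_arm(increments="-1 .5 -.5 0 0;-1 .5 -.5 0 0;-1 .5 -.5 0 0;-1 0 0 -.7 0;-1 0 0 -.8 0")

```text
clock: 5.4
tool_pos: [0.4568, -0.2855, 0.1604]
orientation: [[0.995, 0.102, 0.005], [0.102, -0.995, -0.005], [0.004, 0.005, -1.0]]
force: [-1.1, -0.1, -1.2]
width: 0.002
finger_force: 0.0
```

Call:
move_arm(increments="-1 0 0 -.8 0;-1 -.3 -.03 0 0;-1 -.3 -.03 0 0;-1 -.35 -.03 0 0;-1 -.35 -.03 0 0")

```text
clock: 5.9
tool_pos: [0.4028, -0.2892, 0.1289]
orientation: [[0.995, 0.102, 0.003], [0.102, -0.995, -0.004], [0.003, 0.004, -1.0]]
force: [1.4, 0.1, -0.2]
width: -0.0
finger_force: 0.5
```

Call:
move_arm(increments="-1 .5 .05 .5 0;.5 1 .13 0 0;.5 1 .13 0 0;.5 1 .12 0 0;.5 0 0 0 0")

```text
clock: 6.4
tool_pos: [0.5461, -0.2713, 0.1488]
orientation: [[0.994, 0.105, 0.004], [0.105, -0.994, -0.003], [0.004, 0.003, -1.0]]
force: [-0.2, 0.2, 0.1]
width: 0.679
finger_force: 0.0
```

Call:
move_arm(increments=".5 0 0 -.9 0;.5 0 0 -.8 0;.5 0 0 0 0;-1 0 0 0 0;-1 0 0 0 0")

```text
clock: 6.9
tool_pos: [0.5437, -0.2721, 0.0814]
orientation: [[0.995, 0.102, 0.003], [0.102, -0.995, -0.003], [0.003, 0.003, -1.0]]
force: [-0.2, -0.1, 0.1]
width: 0.42
finger_force: 0.0
```

Call:
move_arm(increments="-1 0 0 0 0;-1 0 0 0 0;-1 0 0 0 0")

```text
clock: 7.2
tool_pos: [0.5435, -0.2721, 0.0803]
orientation: [[0.995, 0.103, 0.002], [0.103, -0.995, -0.003], [0.002, 0.003, -1.0]]
force: [-2.5, -3.1, 3.4]
width: 0.362
finger_force: 49.4
```

Call:
move_arm(increments="-1 .09 .009 .225 0;-1 .118 .012 .194 0;-1 .118 .012 .194 0;-1 .16 .016 .172 0;-1 .16 .016 .172 0")

```text
clock: 7.7
tool_pos: [0.5671, -0.2694, 0.1155]
orientation: [[0.995, 0.104, -0.005], [0.104, -0.995, -0.002], [-0.005, 0.002, -1.0]]
force: [-3.5, -6.7, -4.6]
width: 0.357
finger_force: 49.8
```

Call:
move_arm(increments="-1 .19 .02 .138 0;-1 .19 .02 .138 0;-1 .215 .022 .098 0;-1 .215 .022 .098 0;-1 .23 .024 .05 0")

```text
clock: 8.2
tool_pos: [0.6095, -0.2649, 0.1384]
orientation: [[0.995, 0.103, -0.004], [0.103, -0.995, -0.002], [-0.004, 0.001, -1.0]]
force: [-4.6, -3.6, 3.4]
width: 0.348
finger_force: 48.9
```

Call:
move_arm(increments="-1 .23 .024 .05 0;-1 .235 .024 .005 0;-1 .235 .024 .005 0;-1 .23 .024 -.042 0;-1 .23 .024 -.042 0")

```text
clock: 8.7
tool_pos: [0.6581, -0.2596, 0.1391]
orientation: [[0.995, 0.103, 0.002], [0.103, -0.995, -0.002], [0.002, 0.002, -1.0]]
force: [-1.1, -2.9, 5.3]
width: 0.346
finger_force: 48.8
```

Call:
move_arm(increments="-1 .22 .022 -.088 0;-1 .22 .022 -.088 0;-1 0 0 0 0")

```text
clock: 9.0
tool_pos: [0.6772, -0.2576, 0.1321]
orientation: [[0.995, 0.103, 0.006], [0.103, -0.995, -0.002], [0.006, 0.003, -1.0]]
force: [1.5, -0.7, 6.4]
width: 0.338
finger_force: 48.8
```

Call:
move_arm(increments=".2 0 0 0 0;.2 0 0 0 0;.2 0 0 1 0;.2 0 0 1 0;-1 -1 -.1 .1 0")

```text
clock: 9.5
tool_pos: [0.6391, -0.262, 0.2207]
orientation: [[0.994, 0.105, 0.012], [0.105, -0.994, -0.005], [0.012, 0.007, -1.0]]
force: [-0.1, -0.6, 1.2]
width: 0.444
finger_force: 0.0
```

Call:
move_arm(increments="-1 -1 -.1 0 0;-1 0 0 0 0;-1 0 0 -.8 0;-1 0 0 -.7 0;-1 0 0 -.7 0")

```text
clock: 10.0
tool_pos: [0.5945, -0.2648, 0.1243]
orientation: [[0.995, 0.102, 0.0], [0.102, -0.995, 0.001], [0.0, -0.001, -1.0]]
force: [0.5, 0.7, 0.5]
width: 0.002
finger_force: 0.0
```

Call:
move_arm(increments="-1 .4 .04 0 0;-1 .4 .04 0 0;-1 .4 .04 0 0;-1 .4 .04 0 0;-1 0 0 0 0")

```text
clock: 10.5
tool_pos: [0.6597, -0.2581, 0.1246]
orientation: [[0.995, 0.103, -0.0], [0.103, -0.995, 0.001], [0.0, -0.001, -1.0]]
force: [0.6, -0.0, 1.1]
width: -0.0
finger_force: 0.0
```

Call:
move_arm(increments="-1 -.8 -.1 .5 0;-1 -.7 0 1 0;-1 -.7 .7 1 0;-1 -.7 1 .5 0;-1 -.5 1 0 0")

```text
clock: 11.0
tool_pos: [0.527, -0.1603, 0.2442]
orientation: [[0.995, 0.1, 0.007], [0.1, -0.995, -0.003], [0.007, 0.004, -1.0]]
force: [0.1, 0.1, -0.4]
width: -0.003
finger_force: 0.0
```

Call:
move_arm(increments="1 0 1 0 0;1 0 1 0 0;1 0 1 0 0;1 0 1 0 0;1 0 .5 0 0")

```text
clock: 11.5
tool_pos: [0.526, 0.0227, 0.2399]
orientation: [[0.995, 0.105, -0.0], [0.105, -0.995, 0.001], [-0.0, -0.001, -1.0]]
force: [0.5, -0.5, 0.2]
width: 0.849
finger_force: 0.0
```

```bash
python3 - <<'E'
from h import *
t=ctrl.camera("top");s=ctrl.camera("scene")
crop(t,350,175,160,150,4,"t4");crop(s,150,120,180,150,4,"s4")
E
```

```text
(no output)
```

View pics/t4.png

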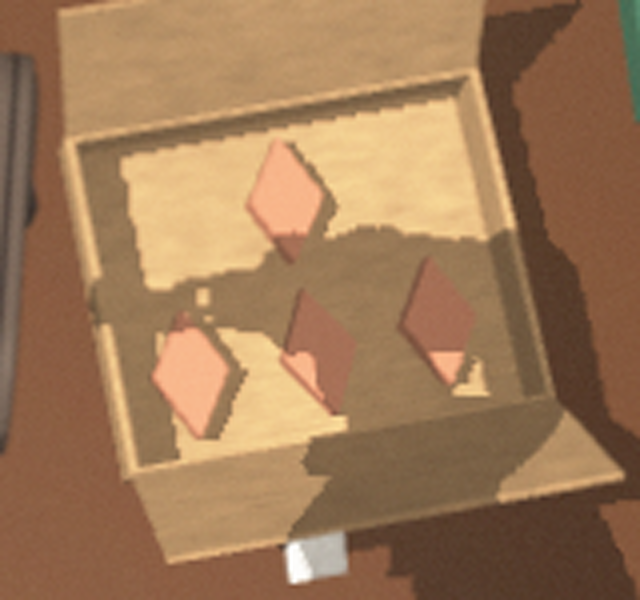

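View pics/s4.png

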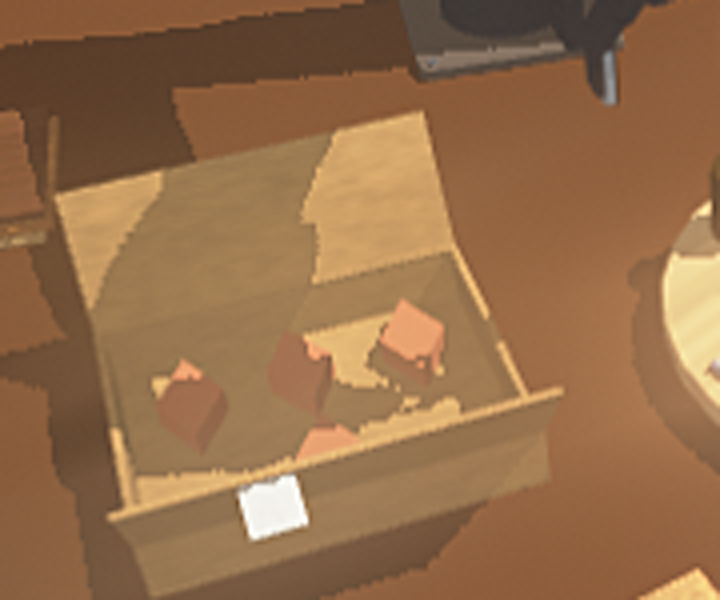

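Both flaps lean well outwards, and four lozenges lie in the carton. In the top crop they are at about (285,200), (193,375), (320,350) and (438,322).

```bash
cat > fit.py <<'E'
from h import *
from scipy.optimize import minimize
V=np.array([[.04,0],[0,.023],[-.04,0],[0,-.023]])
def prism(v,z):
    a=v[2];R=np.array([[np.cos(a),-np.sin(a)],[np.sin(a),np.cos(a)]])
    q=V@R.T+v[:2]; return np.vstack([np.c_[q,[z]*4],np.c_[q,[z+.02]*4]])
def mask(c):
    I=cv2.GaussianBlur(c["img"],(0,0),.6).astype(float)
    rg=(I[...,0]-I[...,1])/(I[...,0]-I[...,2]+1)
    return rg
U=8
def cost(c,m,o,P):
    h=cv2.convexHull(((proj(c,P)+.5-o)*U).astype(np.float32))
    r=np.zeros((m.shape[0]*U,m.shape[1]*U),np.uint8)
    cv2.fillConvexPoly(r,(h*16).astype(np.int32),255,shift=4)
    r=cv2.resize(r,m.shape[::-1],interpolation=cv2.INTER_AREA)/255.
    return ((r-m)**2).sum()
def fitone(views,v0,z0=None,n=14):
    """views: list of cameras; z0 given -> fixed height"""
    W=[]
    for c in views:
        p=proj(c,prism(v0,z0 or .005)).mean(0).astype(int)-n*2
        rg=mask(c)[p[1]:p[1]+4*n,p[0]:p[0]+4*n]
        b=(rg>TH).astype(np.uint8);l,lab,st,ce=cv2.connectedComponentsWithStats(b)
        k=1+np.argmax([-np.linalg.norm(ce[i]-2*n)+(0 if st[i,4]>60 else -99) for i in range(1,l)])
        W.append((c,(lab==k).astype(float),p))
    f=lambda x:sum(cost(c,m,o,prism(x[:3],x[3] if z0 is None else z0)) for c,m,o in W)
    x0=list(v0)+([.005] if z0 is None else [])
    s=np.vstack([x0]+[np.array(x0)+d for d in np.diag([.006,.006,.15,.006][:len(x0)])])
    r=minimize(f,x0,method="Nelder-Mead",options=dict(initial_simplex=s,xatol=1e-4,fatol=.05))
    return r.x,r.fun,[m.sum() for _,m,_ in W]
TH=.56
E
python3 - <<'E'
from fit import *
t=ctrl.camera("top");s=ctrl.camera("scene")
rg=mask(t)
for p in[(285,180),(193,375),(320,330),(438,310),(150,180),(380,260),(400,140)]:
    q=np.array(p)/4+[350,175];print(p,rg[int(q[1]),int(q[0])].round(2),end=' ')
tips=[((279,140),(291,263)),((183,315),(205,438)),((302,290),(337,412)),((429,257),(452,388))]
print()
for a,b in tips:
    A=plane(t,np.array(a)/4+[350,175],.025);B=plane(t,np.array(b)/4+[350,175],.025)
    v=[*((A+B)/2)[:2],np.arctan2(*(A-B)[1::-1])]
    print(np.round(v,4))
    for k in((t,),(t,s)):
        r=fitone(k,v,.005 if len(k)==1 else None);print("  ",r[0].round(4),round(r[1],1),r[2])
E
```

```text
(285, 180) 0.6 (193, 375) 0.6 (320, 330) 0.69 (438, 310) 0.69 (150, 180) 0.41 (380, 260) 0.46 (400, 140) 0.39 
[ 0.5698 -0.2258 -0.0078]
   [ 0.5727 -0.2266  0.0197] 8.7 [np.float64(348.0)]
   [ 0.5721 -0.226   0.0253  0.0086] 413.8 [np.float64(348.0), np.float64(278.0)]
[ 0.4656 -0.1591  0.0857]
   [ 0.4691 -0.157   0.0655] 11.8 [np.float64(364.0)]
   [ 0.469  -0.1568  0.0637  0.0056] 22.6 [np.float64(364.0), np.float64(222.0)]
[ 0.476  -0.2373  0.1776]
   [ 0.4777 -0.2374  0.1752] 10.2 [np.float64(354.0)]
   [ 0.4774 -0.2376  0.1786  0.0042] 106.2 [np.float64(354.0), np.float64(291.0)]
[ 0.4883 -0.3138  0.0577]
   [ 0.4913 -0.3133  0.0692] 6.8 [np.float64(380.0)]
   [ 0.4912 -0.3133  0.0736  0.005 ] 23.7 [np.float64(380.0), np.float64(242.0)]fit.py:9: RuntimeWarning: divide by zero encountered in divide
  rg=(I[...,0]-I[...,1])/(I[...,0]-I[...,2]+1)
fit.py:9: RuntimeWarning: invalid value encountered in divide
  rg=(I[...,0]-I[...,1])/(I[...,0]-I[...,2]+1)
```

```bash
python3 - <<'E'
from h import *
t=ctrl.camera("top")
for n,p,z in[("mallet head",(310,290),.092),("handle end",(207,362),.065),("lens",(88,318),.04),("lens h",(25,238),.04),("anvil",(148,72),.06),("anvil",(82,108),.04),("comp",(347,163),.04),("comp",(374,150),.04),("comp",(288,50),.04)]:
    print(n,plane(t,np.array(p)/2.38+[160,165],z).round(3))
print(ctrl.sense()["joints"].round(3),ctrl.sense()["tool_pos"].round(4))
E
```

```text
mallet head [0.435 0.101 0.092]
handle end [0.374 0.207 0.065]
lens [0.424 0.329 0.04 ]
lens h [0.508 0.393 0.04 ]
anvil [0.669 0.259 0.06 ]
anvil [0.64  0.333 0.04 ]
comp [0.565 0.061 0.04 ]
comp [0.577 0.032 0.04 ]
comp [0.689 0.116 0.04 ]
[-0.156 -0.034  1.946 -0.     1.23   1.313] [0.5268 0.0194 0.24  ]
```

Call:
move_arm(increments=".4 -.29 -.88 0 -1;.4 -.29 -.88 0 -1;.4 -.29 -.88 0 -1;.4 -.29 -.88 0 -1;.4 -.29 -.88 0 -1")

```text
clock: 12.25
tool_pos: [0.4679, -0.1587, 0.2401]
orientation: [[0.91, -0.415, 0.0], [-0.415, -0.91, -0.0], [0.0, 0.0, -1.0]]
force: [0.4, -0.1, -0.9]
width: 0.699
finger_force: 0.0
```

Call:
move_arm(increments=".4 0 0 -.8 -.35;.4 0 0 -1 0;.4 0 0 -1 0;.4 0 0 -1 0;.4 0 0 0 0")

```text
clock: 12.75
tool_pos: [0.4643, -0.155, 0.0823]
orientation: [[0.896, -0.444, -0.012], [-0.444, -0.896, 0.007], [-0.013, -0.001, -1.0]]
force: [-0.6, 0.6, -0.5]
width: 0.701
finger_force: 0.0
```

```bash
cat > st.py <<'E'
from h import *
import sys
s=ctrl.sense();y=s["orientation"][:,1];print(s["tool_pos"].round(4),"ydir",round(np.degrees(np.arctan2(y[1],y[0]))%180,1),s["width"],s["force"].round(1))
if len(sys.argv)>1:
    g=np.array([float(a) for a in sys.argv[1:]])  # x y z ydir(deg)
    print("units",((g[:3]-s["tool_pos"])/.04).round(3),"spin",round(((g[3]-np.degrees(np.arctan2(y[1],y[0]))+90)%180-90)/6,2))
E
python3 st.py .469 -.157 .024 63.9
```

```text
[ 0.4643 -0.155   0.0823] ydir 63.6 0.7014607500120694 [-0.6  0.6 -0.5]
units [ 0.119 -0.049 -1.458] spin 0.04
```

Call:
move_arm(increments=".4 0 0 -.8 0;.4 0 0 -.4 0;.4 0 0 -.25 0;.4 0 0 0 0")

```text
clock: 13.15
tool_pos: [0.469, -0.1567, 0.0304]
orientation: [[0.897, -0.443, -0.0], [-0.443, -0.897, 0.0], [-0.0, 0.0, -1.0]]
force: [-0.5, -0.7, -0.1]
width: 0.696
finger_force: 0.0
```

Call:
move_arm(increments="-1 0 0 0 0;-1 0 0 0 0;-1 0 0 0 0;-1 0 0 0 0")

```text
clock: 13.55
tool_pos: [0.4705, -0.157, 0.0321]
orientation: [[0.897, -0.442, 0.003], [-0.442, -0.897, -0.002], [0.004, 0.0, -1.0]]
force: [0.3, -0.2, 6.3]
width: 0.454
finger_force: 50.9
```

```bash
python3 st.py .469 -.157 .024 63.9
```

```text
[ 0.4705 -0.157   0.0321] ydir 63.8 0.45383818428594686 [ 0.3 -0.2  6.3]
units [-0.037 -0.    -0.203] spin 0.02
```

Call:
move_arm(increments="-1 0 0 .3 0;-1 0 0 .8 0;-1 0 0 1 0;-1 0 0 1 0;-1 .15 .97 .1 .4")

```text
clock: 14.05
tool_pos: [0.4785, -0.1211, 0.1655]
orientation: [[0.913, -0.407, 0.012], [-0.407, -0.913, -0.007], [0.014, 0.002, -1.0]]
force: [0.7, -0.5, 0.1]
width: 0.452
finger_force: 50.5
```

Call:
move_arm(increments="-1 .15 .97 0 .4;-1 .15 .97 0 .4;-1 .15 .97 0 .4;-1 .15 .97 0 .4;-1 .15 .97 0 .4")

```text
clock: 14.55
tool_pos: [0.5046, 0.0785, 0.1588]
orientation: [[0.979, -0.203, 0.0], [-0.203, -0.979, 0.0], [0.0, -0.0, -1.0]]
force: [0.8, -0.6, -0.8]
width: 0.448
finger_force: 50.4
```

Call:
move_arm(increments="-1 .15 .97 0 .4;-1 .15 .97 0 .4;-1 .15 .97 0 .4;-1 .15 .97 0 .4;-1 .15 .97 0 .4")

```text
clock: 15.05
tool_pos: [0.5345, 0.2724, 0.1587]
orientation: [[1.0, 0.005, -0.0], [0.005, -1.0, -0.0], [-0.0, 0.0, -1.0]]
force: [1.0, -0.2, 0.4]
width: 0.454
finger_force: 50.4
```

Call:
move_arm(increments="-1 .15 .97 0 .4;-1 0 0 0 0;-1 0 0 0 0")

```text
clock: 15.35
tool_pos: [0.5403, 0.3102, 0.1582]
orientation: [[0.999, 0.047, -0.001], [0.047, -0.999, -0.001], [-0.001, 0.001, -1.0]]
force: [-0.1, -0.5, -0.9]
width: 0.454
finger_force: 50.5
```

```bash
python3 st.py .5413 .3089 .061 92.2;python3 - <<'E'
from h import *
crop(ctrl.camera("scene"),280,100,200,150,4,"s6")
E
```

```text
[0.5403 0.3102 0.1582] ydir 92.7 0.45373749632765864 [-0.1 -0.5 -0.9]
units [ 0.024 -0.032 -2.43 ] spin -0.08
```

View pics/s6.png

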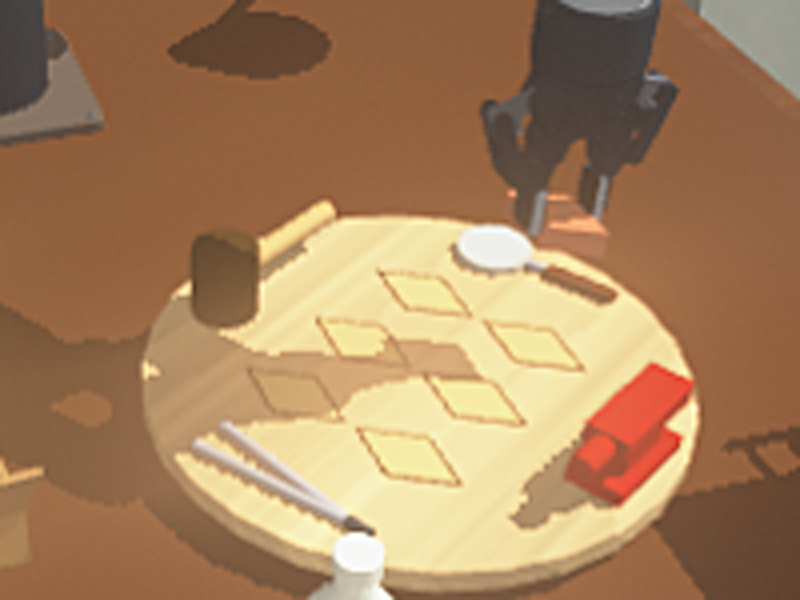

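The lozenge is held level between the pads at about (560,215) in the crop, on its way over place C at (533,344).

Call:
move_arm(increments="-1 .02 -.03 -.9 -.08;-1 0 0 -.8 0;-1 0 0 -.4 0;-1 0 0 -.15 0;-1 0 0 0 0")

```text
clock: 15.9
tool_pos: [0.5417, 0.3076, 0.0679]
orientation: [[0.999, 0.036, -0.001], [0.036, -0.999, -0.0], [-0.001, 0.0, -1.0]]
force: [-0.4, -0.5, -0.6]
width: 0.448
finger_force: 50.5
```

Call:
move_arm(increments="-1 0 0 -.1 0;-1 0 0 0 0")

```text
clock: 16.1
tool_pos: [0.5426, 0.3085, 0.0654]
orientation: [[0.999, 0.036, 0.002], [0.036, -0.999, 0.001], [0.002, -0.001, -1.0]]
force: [-0.5, -0.5, -0.8]
width: 0.454
finger_force: 50.5
```

Call:
move_arm(increments="-1 0 0 -.08 0;-1 0 0 0 0")

```text
clock: 16.3
tool_pos: [0.5419, 0.3084, 0.0612]
orientation: [[0.999, 0.037, 0.001], [0.037, -0.999, 0.0], [0.001, -0.0, -1.0]]
force: [-0.9, 0.7, 0.4]
width: 0.449
finger_force: 50.6
```

Call:
move_arm(increments="-1 0 0 -.05 0;-1 0 0 0 0")

```text
clock: 16.5
tool_pos: [0.542, 0.3085, 0.0612]
orientation: [[0.999, 0.037, -0.001], [0.037, -0.999, -0.001], [-0.001, 0.0, -1.0]]
force: [-4.9, -2.5, 8.5]
width: 0.455
finger_force: 51.5
```

Call:
move_arm(increments=".4 0 0 0 0;.4 0 0 0 0;.4 0 0 1 0;.4 0 0 1 0;.4 0 0 1 0")

```text
clock: 17.0
tool_pos: [0.5414, 0.3082, 0.1795]
orientation: [[0.999, 0.037, -0.001], [0.037, -0.999, -0.0], [-0.001, 0.0, -1.0]]
force: [1.0, 0.5, 0.2]
width: 0.7
finger_force: 0.0
```

Call:
move_arm(increments=".4 -.1 -1 0 -.6;.4 -.1 -1 0 -.6;.4 -.1 -1 0 -.6;.4 -.1 -1 0 -.6;.4 -.1 -1 0 -.6")

```text
clock: 17.5
tool_pos: [0.5213, 0.1069, 0.1788]
orientation: [[0.961, -0.276, 0.0], [-0.276, -0.961, -0.0], [0.0, -0.0, -1.0]]
force: [-0.6, -0.5, 0.3]
width: 0.704
finger_force: 0.0
```

Call:
move_arm(increments=".4 -.1 -1 0 -.6;.4 -.1 -1 0 -.6;.4 -.1 -1 0 -.6;.4 0 0 0 0")

```text
clock: 17.9
tool_pos: [0.5096, -0.0154, 0.1789]
orientation: [[0.891, -0.455, 0.0], [-0.455, -0.891, -0.001], [0.001, 0.001, -1.0]]
force: [-0.3, 0.8, 0.2]
width: 0.699
finger_force: 0.0
```

```bash
cat > look.py <<'E'
from fit import *
import warnings; warnings.filterwarnings("ignore")
t=ctrl.camera("top")
# all salmon blobs in carton + turntable
rg=np.nan_to_num(mask(t)); I=t["img"].astype(int)
hsv=cv2.cvtColor(t["img"],cv2.COLOR_RGB2HSV)
b=((rg>TH)).astype(np.uint8)
n,lab,st,ce=cv2.connectedComponentsWithStats(b)
for i in range(1,n):
    if 200<st[i,4]<500 and 160<ce[i,0]<500 and 165<ce[i,1]<310 and st[i,2]<45 and st[i,3]<45:
        p=ce[i]; z=.034 if p[0]<330 else .005
        P=plane(t,p,z+.015)
        best=min((fitone((t,),[P[0],P[1],a],z) for a in((0,.1,.6) if z<.03 else(.1,.56))),key=lambda r:r[1])
        print(z,best[0].round(4),"cost",round(best[1],1),"alpha+60",round(np.degrees(best[0][2])+60.1,1))
E
python3 look.py; python3 st.py
```

```text
0.005 [ 0.5727 -0.2267  0.0299] cost 8.1 alpha+60 61.8
0.005 [ 0.4913 -0.3133  0.0666] cost 8.4 alpha+60 63.9
0.005 [ 0.4777 -0.2377  0.1853] cost 10.0 alpha+60 70.7
[ 0.5097 -0.0136  0.1789] ydir 63.1 0.6975656404438852 [-0.   0.3 -0.2]
```

Call:
move_arm(increments=".4 -.133 -.934 0 .2;.4 -.133 -.934 0 .2;.4 -.133 -.934 0 .2;.4 -.133 -.934 0 .2;.4 -.133 -.934 0 .2")

```text
clock: 18.45
tool_pos: [0.4834, -0.1986, 0.1788]
orientation: [[0.937, -0.351, 0.0], [-0.351, -0.937, 0.0], [0.0, -0.001, -1.0]]
force: [0.7, 0.4, 0.8]
width: 0.7
finger_force: 0.0
```

Call:
move_arm(increments=".4 -.133 -.934 0 .2;.4 0 0 -.9 0;.4 0 0 -.9 0;.4 0 0 -.7 0;.4 0 0 0 0")

```text
clock: 18.95
tool_pos: [0.4754, -0.2327, 0.0742]
orientation: [[0.943, -0.332, -0.008], [-0.332, -0.943, 0.006], [-0.01, -0.003, -1.0]]
force: [-0.5, 0.2, -1.3]
width: 0.704
finger_force: 0.0
```

```bash
python3 st.py .4777 -.2375 .029 70.4
```

```text
[ 0.4754 -0.2327  0.0742] ydir 70.6 0.703839111762476 [-0.5  0.2 -1.3]
units [ 0.058 -0.121 -1.13 ] spin -0.03
```

Call:
move_arm(increments=".4 0 -.03 -.5 0;.4 0 0 -.45 0;.4 0 0 -.3 0;.4 0 0 0 0")

```text
clock: 19.35
tool_pos: [0.4777, -0.2361, 0.0283]
orientation: [[0.943, -0.333, -0.002], [-0.333, -0.943, 0.001], [-0.002, -0.001, -1.0]]
force: [-0.1, -0.1, -0.0]
width: 0.7
finger_force: 0.0
```

Call:
move_arm(increments="-1 0 0 0 0;-1 0 0 0 0;-1 0 0 0 0;-1 0 0 0 0")

```text
clock: 19.75
tool_pos: [0.479, -0.2377, 0.0306]
orientation: [[0.943, -0.334, 0.003], [-0.334, -0.943, -0.002], [0.003, 0.001, -1.0]]
force: [0.1, 0.8, 6.2]
width: 0.448
finger_force: 50.9
```

Call:
move_arm(increments="-1 0 0 .3 0;-1 0 0 .8 0;-1 0 0 1 0;-1 0 0 1 0;-1 0 0 0 0")

```text
clock: 20.25
tool_pos: [0.4809, -0.2394, 0.1602]
orientation: [[0.943, -0.334, 0.01], [-0.334, -0.943, -0.008], [0.012, 0.004, -1.0]]
force: [0.2, -0.6, -0.3]
width: 0.448
finger_force: 50.4
```

```bash
python3 st.py .5839 .2411 .065 92.2
```

```text
[ 0.4809 -0.2394  0.1602] ydir 70.5 0.4481597618480395 [ 0.2 -0.6 -0.3]
units [ 2.574 12.011 -2.381] spin 3.62
```

Call:
move_arm(increments="-1 .204 .921 0 .28;-1 .204 .921 0 .28;-1 .204 .921 0 .28;-1 .204 .921 0 .28;-1 .204 .921 0 .28")

```text
clock: 20.75
tool_pos: [0.518, -0.0513, 0.1523]
orientation: [[0.981, -0.192, -0.001], [-0.192, -0.981, 0.0], [-0.001, -0.0, -1.0]]
force: [1.3, -0.7, 0.3]
width: 0.451
finger_force: 50.4
```

Call:
move_arm(increments="-1 .204 .921 0 .28;-1 .204 .921 0 .28;-1 .204 .921 0 .28;-1 .204 .921 0 .28;-1 .204 .921 0 .28")

```text
clock: 21.25
tool_pos: [0.5587, 0.1328, 0.1522]
orientation: [[0.999, -0.046, -0.002], [-0.046, -0.999, -0.0], [-0.002, 0.0, -1.0]]
force: [1.1, -0.2, 0.4]
width: 0.454
finger_force: 50.5
```

Call:
move_arm(increments="-1 .204 .921 0 .28;-1 .204 .921 0 .28;-1 .204 .921 0 .28;-1 0 0 -.8 0;-1 0 0 0 0")

```text
clock: 21.75
tool_pos: [0.5801, 0.242, 0.1157]
orientation: [[0.999, 0.043, -0.01], [0.043, -0.999, -0.003], [-0.01, 0.002, -1.0]]
force: [-0.6, 0.4, -1.9]
width: 0.452
finger_force: 50.5
```

```bash
python3 st.py .5839 .2411 .060 92.2; python3 look.py
```

```text
[0.5801 0.242  0.1157] ydir 92.4 0.4515065043157209 [-0.6  0.4 -1.9]
units [ 0.094 -0.022 -1.391] spin -0.04
```

Call:
move_arm(increments="-1 0 0 -.8 0;-1 0 0 -.4 0;-1 0 0 -.15 0;-1 0 0 0 0")

```text
clock: 22.2
tool_pos: [0.5833, 0.2412, 0.0662]
orientation: [[0.999, 0.04, -0.002], [0.04, -0.999, -0.001], [-0.002, 0.0, -1.0]]
force: [0.4, -0.4, -0.7]
width: 0.448
finger_force: 50.5
```

Call:
move_arm(increments="-1 0 0 -.08 0;-1 0 0 0 0")

```text
clock: 22.4
tool_pos: [0.5846, 0.2419, 0.0647]
orientation: [[0.999, 0.041, 0.002], [0.041, -0.999, 0.0], [0.002, -0.0, -1.0]]
force: [-0.3, 0.1, -0.2]
width: 0.453
finger_force: 50.5
```

Call:
move_arm(increments="-1 0 0 -.07 0;-1 0 0 0 0")

```text
clock: 22.6
tool_pos: [0.584, 0.2419, 0.0612]
orientation: [[0.999, 0.041, 0.0], [0.041, -0.999, 0.0], [0.0, -0.0, -1.0]]
force: [-0.1, -0.5, -0.5]
width: 0.45
finger_force: 50.5
```

Call:
move_arm(increments="-1 0 0 -.06 0;-1 0 0 0 0;.4 0 0 0 0;.4 0 0 0 0;.4 0 0 .8 0")

```text
clock: 23.1
tool_pos: [0.58, 0.2409, 0.0852]
orientation: [[0.999, 0.041, -0.011], [0.041, -0.999, -0.003], [-0.011, 0.002, -1.0]]
force: [0.7, 0.2, -0.5]
width: 0.699
finger_force: 0.0
```

Call:
move_arm(increments=".4 0 0 1 0;.4 0 0 1 0;.4 -.2 -1 0 -.6;.4 -.2 -1 0 -.6;.4 -.2 -1 0 -.6")

```text
clock: 23.6
tool_pos: [0.5596, 0.1209, 0.1708]
orientation: [[0.989, -0.148, 0.001], [-0.148, -0.989, -0.0], [0.001, -0.0, -1.0]]
force: [0.2, 0.4, 0.4]
width: 0.704
finger_force: 0.0
```

Call:
move_arm(increments=".4 -.2 -1 0 -.6;.4 -.2 -1 0 -.6;.4 -.2 -1 0 -.6;.4 0 0 0 -.6;.4 0 0 0 -.3")

```text
clock: 24.1
tool_pos: [0.5356, 0.0004, 0.1704]
orientation: [[0.907, -0.422, -0.0], [-0.422, -0.907, 0.0], [-0.0, -0.0, -1.0]]
force: [0.5, 0.0, -0.5]
width: 0.699
finger_force: 0.0
```

```bash
python3 st.py; python3 look.py; python3 - <<'E'
from h import *
t=ctrl.camera("top")
crop(t,160,165,335,160,2.38,"t7")
E
```

```text
[5.356e-01 4.000e-04 1.704e-01] ydir 65.1 0.6987118841991876 [ 0.5  0.  -0.5]
0.005 [ 0.5726 -0.2264  0.0158] cost 9.0 alpha+60 61.0
0.034 [0.5821 0.2393 0.5067] cost 91.0 alpha+60 89.1
0.005 [ 0.4914 -0.3131  0.064 ] cost 7.1 alpha+60 63.8
```

View pics/t7.png

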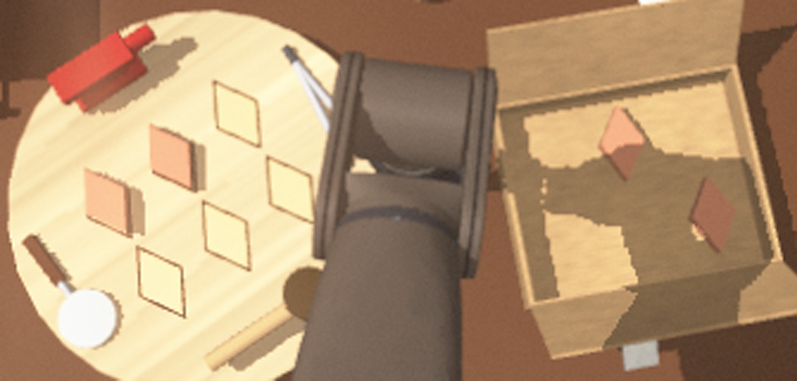

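Two lozenges lie squarely on places at (108,203) and (173,158). Two remain in the carton at (622,143) and (712,214).

Call:
move_arm(increments=".4 -.138 -.98 0 -.2;.4 -.138 -.98 0 0;.4 -.138 -.98 0 0;.4 -.138 -.98 0 0;.4 -.138 -.98 0 0")

```text
clock: 24.7
tool_pos: [0.5081, -0.1952, 0.1705]
orientation: [[0.901, -0.435, 0.0], [-0.435, -0.901, -0.0], [0.0, -0.0, -1.0]]
force: [0.4, 0.3, 0.2]
width: 0.698
finger_force: 0.0
```

Call:
move_arm(increments=".4 -.138 -.98 0 0;.4 -.138 -.98 0 0;.4 -.138 -.98 0 0;.4 0 0 -.9 0;.4 0 0 -.9 0")

```text
clock: 25.2
tool_pos: [0.4926, -0.3138, 0.0992]
orientation: [[0.899, -0.437, 0.003], [-0.437, -0.899, -0.003], [0.004, 0.001, -1.0]]
force: [0.1, 0.4, -0.5]
width: 0.698
finger_force: 0.0
```

Call:
move_arm(increments=".4 0 0 -.5 0;.4 0 0 0 0;.4 0 0 0 0")

```text
clock: 25.5
tool_pos: [0.4921, -0.3115, 0.0786]
orientation: [[0.9, -0.435, -0.0], [-0.435, -0.9, 0.0], [-0.0, -0.0, -1.0]]
force: [0.3, 1.1, 0.2]
width: 0.7
finger_force: 0.0
```

```bash
python3 st.py .4913 -.3132 .029 63.9
```

```text
[ 0.4921 -0.3115  0.0786] ydir 64.2 0.700195602382277 [0.3 1.1 0.2]
units [-0.019 -0.041 -1.241] spin -0.05
```

Call:
move_arm(increments=".4 -.02 -.04 -.6 0;.4 0 0 -.4 0;.4 0 0 -.24 0;.4 0 0 0 0;-1 0 0 0 0")

```text
clock: 26.0
tool_pos: [0.4913, -0.3135, 0.0294]
orientation: [[0.9, -0.436, 0.0], [-0.436, -0.9, -0.0], [0.001, 0.0, -1.0]]
force: [0.8, 0.1, -0.1]
width: 0.549
finger_force: 0.0
```

Call:
move_arm(increments="-1 0 0 0 0;-1 0 0 0 0;-1 0 0 0 0;-1 0 0 .3 0;-1 0 0 .8 0")

```text
clock: 26.5
tool_pos: [0.4887, -0.3113, 0.0703]
orientation: [[0.9, -0.436, -0.006], [-0.436, -0.9, 0.006], [-0.008, -0.002, -1.0]]
force: [0.9, -0.3, -0.2]
width: 0.447
finger_force: 51.1
```

Call:
move_arm(increments="-1 0 0 1 0;-1 0 0 1 0;-1 .018 .965 0 .36;-1 .018 .965 0 .36;-1 .018 .965 0 .36")

```text
clock: 27.0
tool_pos: [0.4929, -0.1965, 0.1539]
orientation: [[0.943, -0.331, 0.001], [-0.331, -0.943, -0.0], [0.001, 0.0, -1.0]]
force: [0.0, -0.4, -0.2]
width: 0.449
finger_force: 51.1
```

Call:
move_arm(increments="-1 .018 .965 0 .36;-1 .018 .965 0 .36;-1 .018 .965 0 .36;-1 .018 .965 0 .36;-1 .018 .965 0 .36")

```text
clock: 27.5
tool_pos: [0.4963, -0.003, 0.1535]
orientation: [[0.989, -0.148, 0.0], [-0.148, -0.989, -0.0], [0.0, 0.0, -1.0]]
force: [0.8, 1.1, -0.6]
width: 0.453
finger_force: 51.1
```

Call:
move_arm(increments="-1 .018 .965 0 .36;-1 .018 .965 0 .36;-1 .018 .965 0 .36;-1 .018 .965 0 .36;-1 .018 .965 0 .36")

```text
clock: 28.0
tool_pos: [0.4999, 0.19, 0.1535]
orientation: [[0.999, 0.04, 0.0], [0.04, -0.999, -0.0], [0.0, 0.0, -1.0]]
force: [1.0, -0.5, -0.7]
width: 0.449
finger_force: 51.1
```

Call:
move_arm(increments="-1 0 0 0 0;-1 0 0 0 0;-1 0 0 0 0")

```text
clock: 28.3
tool_pos: [0.5001, 0.1878, 0.153]
orientation: [[0.999, 0.038, -0.0], [0.038, -0.999, -0.0], [-0.0, 0.0, -1.0]]
force: [-0.7, 0.7, -0.2]
width: 0.457
finger_force: 51.1
```

```bash
python3 st.py .5009 .189 .0605 92.2
```

```text
[0.5001 0.1878 0.153 ] ydir 92.2 0.45725194286033116 [-0.7  0.7 -0.2]
units [ 0.019  0.03  -2.313] spin 0.0
```

Call:
move_arm(increments="-1 .02 .03 -.9 0;-1 0 0 -.8 0;-1 0 0 -.4 0;-1 0 0 -.1 0;-1 0 0 0 0")

```text
clock: 28.8
tool_pos: [0.5011, 0.1887, 0.0647]
orientation: [[0.999, 0.037, -0.001], [0.037, -0.999, -0.0], [-0.001, 0.0, -1.0]]
force: [0.1, 0.2, -0.7]
width: 0.45
finger_force: 51.1
```

Call:
move_arm(increments="-1 0 0 -.06 0;-1 0 0 -.05 0;-1 0 0 0 0;-1 0 0 0 0")

```text
clock: 29.2
tool_pos: [0.5015, 0.1898, 0.0611]
orientation: [[0.999, 0.039, 0.001], [0.039, -0.999, 0.0], [0.001, -0.0, -1.0]]
force: [-0.5, -0.2, -0.1]
width: 0.45
finger_force: 51.1
```

Call:
move_arm(increments="-1 0 0 -.05 0;-1 0 0 0 0;.4 0 0 0 0;.4 0 0 0 0;.4 0 0 .8 0")

```text
clock: 29.7
tool_pos: [0.4973, 0.1889, 0.0862]
orientation: [[0.999, 0.039, -0.011], [0.039, -0.999, -0.002], [-0.011, 0.001, -1.0]]
force: [0.1, 0.2, -0.2]
width: 0.699
finger_force: 0.0
```

Call:
move_arm(increments=".4 0 0 1 0;.4 0 0 1 0;.4 .2 -1 0 -.7;.4 .2 -1 0 -.7;.4 .2 -1 0 -.7")

```text
clock: 30.2
tool_pos: [0.5253, 0.0687, 0.171]
orientation: [[0.983, -0.182, 0.001], [-0.182, -0.983, -0.0], [0.001, -0.0, -1.0]]
force: [0.2, 0.2, 0.2]
width: 0.697
finger_force: 0.0
```

Call:
move_arm(increments=".4 .2 -1 0 -.7;.4 .2 -1 0 -.7;.4 0 0 0 -.7;.4 0 0 0 -.7;.4 0 0 0 -.3")

```text
clock: 30.7
tool_pos: [0.541, -0.0109, 0.1702]
orientation: [[0.873, -0.487, -0.001], [-0.487, -0.873, 0.0], [-0.001, 0.0, -1.0]]
force: [0.9, 0.6, 0.7]
width: 0.699
finger_force: 0.0
```

```bash
python3 look.py;python3 st.py .5726 -.2265 .17 61.3
```

```text
0.005 [ 0.5725 -0.2265  0.0282] cost 10.0 alpha+60 61.7
0.034 [0.5819 0.2393 0.5014] cost 87.0 alpha+60 88.8
[ 0.5409 -0.0107  0.1702] ydir 60.8 0.6980773586784905 [-0.3  0.4  1. ]
units [ 7.920e-01 -5.395e+00 -4.000e-03] spin 0.08
```

Call:
move_arm(increments=".4 .132 -.9 0 .08;.4 .132 -.9 0 0;.4 .132 -.9 0 0;.4 .132 -.9 0 0;.4 .132 -.9 0 0")

```text
clock: 31.25
tool_pos: [0.5675, -0.1915, 0.1703]
orientation: [[0.879, -0.476, -0.0], [-0.476, -0.879, 0.0], [-0.0, -0.0, -1.0]]
force: [-0.1, -0.5, -0.1]
width: 0.698
finger_force: 0.0
```

Call:
move_arm(increments=".4 .132 -.9 0 0;.4 0 0 -.9 0;.4 0 0 -.9 0;.4 0 0 -.5 0;.4 0 0 0 0")

```text
clock: 31.75
tool_pos: [0.57, -0.2248, 0.074]
orientation: [[0.879, -0.477, -0.008], [-0.477, -0.879, 0.005], [-0.009, -0.0, -1.0]]
force: [-0.2, 0.8, -0.4]
width: 0.7
finger_force: 0.0
```

Call:
move_arm(increments=".4 0 0 0 0")

```text
clock: 31.85
tool_pos: [0.5729, -0.2262, 0.0786]
orientation: [[0.879, -0.477, -0.0], [-0.477, -0.879, 0.0], [-0.0, -0.0, -1.0]]
force: [0.3, -0.3, 0.3]
width: 0.704
finger_force: 0.0
```

```bash
python3 st.py .5726 -.2265 .0295 61.5
```

```text
[ 0.5729 -0.2262  0.0786] ydir 61.5 0.7037043638582468 [ 0.3 -0.3  0.3]
units [-0.007 -0.006 -1.227] spin -0.0
```

Call:
move_arm(increments=".4 0 0 -.6 0;.4 0 0 -.4 0;.4 0 0 -.23 0;.4 0 0 0 0;-1 0 0 0 0")

```text
clock: 32.35
tool_pos: [0.5732, -0.2265, 0.0299]
orientation: [[0.879, -0.477, 0.001], [-0.477, -0.879, -0.0], [0.001, -0.0, -1.0]]
force: [0.7, 0.2, -0.2]
width: 0.546
finger_force: 0.0
```

Call:
move_arm(increments="-1 0 0 0 0;-1 0 0 0 0;-1 0 0 0 0;-1 0 0 .3 0;-1 0 0 .8 0")

```text
clock: 32.85
tool_pos: [0.5701, -0.2248, 0.0705]
orientation: [[0.879, -0.477, -0.007], [-0.477, -0.879, 0.004], [-0.008, -0.0, -1.0]]
force: [0.7, -0.9, -0.3]
width: 0.447
finger_force: 51.0
```

Call:
move_arm(increments="-1 0 0 1 0;-1 0 0 1 0;-1 .122 .908 0 .465;-1 .122 .908 0 .465;-1 .122 .908 0 .465")

```text
clock: 33.35
tool_pos: [0.5874, -0.1164, 0.1545]
orientation: [[0.939, -0.343, 0.001], [-0.343, -0.939, -0.0], [0.001, -0.0, -1.0]]
force: [0.1, -0.2, -1.2]
width: 0.453
finger_force: 51.0
```

Call:
move_arm(increments="-1 .122 .908 0 .465;-1 .122 .908 0 .465;-1 .122 .908 0 .465;-1 .122 .908 0 .465;-1 .122 .908 0 .465")

```text
clock: 33.85
tool_pos: [0.6116, 0.0658, 0.1538]
orientation: [[0.994, -0.106, -0.0], [-0.106, -0.994, -0.0], [-0.0, 0.0, -1.0]]
force: [-0.0, 0.3, 0.3]
width: 0.447
finger_force: 51.0
```

Call:
move_arm(increments="-1 .122 .908 0 .465;-1 .122 .908 0 .465;-1 .122 .908 0 .465;-1 0 0 0 0;-1 0 0 0 0")

```text
clock: 34.35
tool_pos: [0.6261, 0.1739, 0.1534]
orientation: [[0.999, 0.04, -0.0], [0.04, -0.999, -0.001], [-0.001, 0.0, -1.0]]
force: [-0.1, 0.2, -1.3]
width: 0.448
finger_force: 51.1
```

```bash
python3 st.py .6264 .1734 .0605 92.2
```

```text
[0.6261 0.1739 0.1534] ydir 92.3 0.4476026011298378 [-0.1  0.2 -1.3]
units [ 0.009 -0.012 -2.324] spin -0.01
```

Lower, release, withdraw towards the robot's middle, and check.

Call:
move_arm(increments="-1 0 0 -.9 0;-1 0 0 -.8 0;-1 0 0 -.4 0;-1 0 0 -.12 0;-1 0 0 0 0")

```text
clock: 34.85
tool_pos: [0.6265, 0.1724, 0.0644]
orientation: [[0.999, 0.037, -0.001], [0.037, -0.999, -0.0], [-0.001, 0.0, -1.0]]
force: [0.5, -0.6, -0.3]
width: 0.45
finger_force: 51.0
```

Call:
move_arm(increments="-1 0 0 -.06 0;-1 0 0 -.05 0;-1 0 0 -.03 0;-1 0 0 0 0")

```text
clock: 35.25
tool_pos: [0.6269, 0.1733, 0.0596]
orientation: [[0.999, 0.038, 0.001], [0.038, -0.999, 0.0], [0.001, -0.0, -1.0]]
force: [0.5, 0.5, -0.1]
width: 0.451
finger_force: 51.1
```

Call:
move_arm(increments=".4 0 0 0 0;.4 0 0 0 0;.4 0 0 .7 0;.4 0 0 1 0;.4 0 0 1 0")

```text
clock: 35.75
tool_pos: [0.6259, 0.1731, 0.1674]
orientation: [[0.999, 0.038, -0.002], [0.038, -0.999, -0.0], [-0.002, 0.0, -1.0]]
force: [0.9, -0.5, -0.1]
width: 0.696
finger_force: 0.0
```

Call:
move_arm(increments=".4 -.2 -1 .2 0;.4 -.2 -1 .2 0;.4 -.2 -1 .2 0;.4 -.2 -1 0 0;.4 -.2 -1 0 0")

```text
clock: 36.25
tool_pos: [0.5863, -0.0282, 0.1918]
orientation: [[0.999, 0.039, 0.002], [0.039, -0.999, -0.0], [0.002, 0.0, -1.0]]
force: [0.6, -0.9, -0.1]
width: 0.702
finger_force: 0.0
```

Call:
move_arm(increments=".4 -.2 -.5 0 0;.4 0 0 0 0;.4 0 0 0 0")

```text
clock: 36.55
tool_pos: [0.5785, -0.0469, 0.1911]
orientation: [[0.999, 0.037, 0.0], [0.037, -0.999, 0.0], [0.0, -0.0, -1.0]]
force: [-0.1, -0.4, 0.5]
width: 0.699
finger_force: 0.0
```

```bash
python3 st.py; python3 - <<'E'
from h import *
t=ctrl.camera("top");s=ctrl.camera("scene")
a=cv2.resize(t["img"][165:325,160:495],None,fx=2.38,fy=2.38,interpolation=2)
b=cv2.resize(s["img"][135:215,150:485],None,fx=2.38,fy=2.38,interpolation=2)
g=[[.6264,.1734],[.5839,.2411],[.5413,.3089],[.5009,.189]]
V=np.array([[.04,0],[0,.023],[-.04,0],[0,-.023]]);c,q=np.cos(.561),np.sin(.561)
for x in g: # ideal top-face outlines
    P=proj(t,np.c_[V@np.array([[c,q],[-q,c]])+x,[.054]*4])
    cv2.polylines(a,[np.int32((P+.5-[160,165])*2.38)],True,(0,0,255),1)
cv2.imwrite("pics/f.png",np.vstack([a,b])[:,:,::-1])
E
```

```text
[ 0.5785 -0.0469  0.1911] ydir 92.1 0.6990882327973322 [-0.1 -0.4  0.5]
```

View pics/f.png

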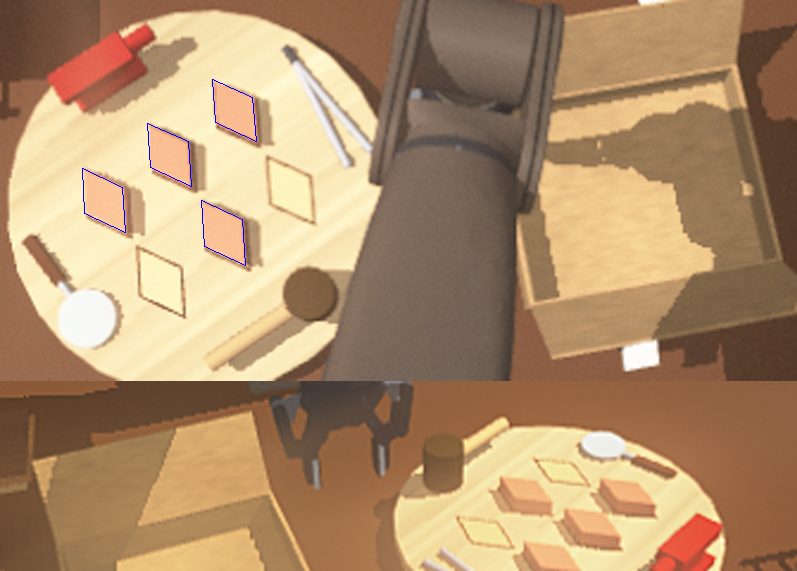

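All four lozenges match their ideal outlines at (235,110), (170,155), (104,201) and (224,233). The carton is empty, both flaps stand open, and the bystanders are untouched.

```bash
python3 -c "
from plant import ctrl
print(ctrl.job_done())"
```

```text
the job is handed in; nothing more can be done
None
```

I opened both flaps well past upright and laid all four lozenges on their own places (within about 2 mm by the last picture). Nothing else was visibly moved, and I handed the job in at about 37 s; the hand-in returned no verdict.

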